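# Roll a brass facing sheet flush into a jewel-case panel

## Robot

A 6-joint arm with a two-finger parallel gripper is mounted at the origin on the work surface. World frame = base frame: x ahead of the robot, y to its left, z up, the work surface at z = 0. Lengths are in m, angles in rad, forces in N, time in s.
With the tool pointing down it reaches from about 0.325 to 0.775 m from the base axis. Payload 5.5 kg.
Tool frame: the origin (TCP) lies between the finger pads; the fingertips stand 8 mm ahead of it and the grasp point (between the pads) lies 11 mm behind it (tcp_to_tips is the distance from the TCP to the fingertips, in m); z points along the fingers, y is the line along which they close (so a half turn about z gives the same grasp; the last joint's range is limited). The gripper opens to 88 mm and grips with 3 to 60 N. Pads are 20 mm wide; open, the fingers measure 115 mm over their backs; the gripper's body (75 mm by 178 mm) begins 61 mm behind the grasp point.
Start: joints at [-1.363, 0.091, 1.231, -0, 1.82, -0.057], TCP at [0.157, -0.579, 0.231] pointing down, gripper open.
Joint ranges: [-2.87, 2.87], [-0.86, 2.18], [0.17, 2.46], [-1.51, 4.65], [0.06, 2.69], [-2.65, 2.65]. Speed limits (rad/s): [2.57, 2.57, 3.01, 3.14, 3.14, 3.14].

## Interface

Orientations are given as a unit quaternion [w, x, y, z].
In Python, from bench import * gives the robot as it stands. Calls block until the motion is done:
- move_to(position, orientation): joint-space move of the TCP to a pose.
- move_l(position, speed=0.15, orientation=None): straight line of the TCP; orientation=None keeps the orientation; speed is the mean speed in m/s.
- movej(angles): joint-space move.
- gripper_open() and close(): open the fingers fully, or close them until they stop; the grip force is fixed at half the most.
- hold(seconds).
- inverse_kinematics(position, orientation): joint angles nearest the present ones, or None.
- state(): the state.
- get_image(name): name is "side" or "top" or "wrist"; returns a dict with "frame" (480x640x3 uint8, blue, green, red), "depth" (480x640 float32, m along the optical axis (not along the pixel's ray), 0 where there is no reading), "camera_matrix" (3x3 intrinsics, pixels), "view" (4x4, takes a point from world to camera coordinates). Camera axes: x right, y up, looking along -z (the intrinsics and any distortion apply to the point x, -y, -z); pixel columns grow to the right and rows downward; lengths in m; the calibration is good to about 2 mm. A picture is of the moment at which its call begins.
A pose or a line that the arm cannot do raises IKError and nothing moves.
- job_done(): hands the job in, once; it reports no verdict.
The state is a dict: "time": time; "joint_pos": joint angles; "dq": joint speeds; "joint_torque": joint torques, N m; "ee_pos": TCP position; "ee_rot": TCP orientation; "ft_force": force on the tool from outside, world axes, zero at the start; "moment": the same for the moment, N m; "finger_gap": finger opening in m.
Only numpy, scipy, OpenCV 4.12 (cv2) and the standard library are available. Lean on these libraries where they do the work, as an engineer would, in place of code of your own. Each camera call takes 0.05 s, during which the arm holds its last target. There are 200 camera calls.

## Task

Take the hand roller from its rest and roll it along the brass sheet of the panel, pressing steadily (about 18 N is right, never over 26 N), until all eight strips lie flush with the wooden lands at the ends. Press the sheet only with the roller, then stand the roller back in its rest, let it go, and leave everything else on the bench where it is.

Things in the scene. Friction and masses are not known exactly. Their poses are not given: they have to be found in the camera images.
- panel: Jewel-case lid panel in a fixed wooden case 224 x 94 mm, 20 mm high. Origin: centre of the case's underside; x along its length, y across, z up. In it lies a bed, 214 x 83 mm, faced with a brass sheet of eight strips side by side along x (each 19 mm in x, 70 mm in y). The bed gives about 1 mm for every 20 N pressed on it.
- land_a (a point): Nominal middle of the plain wooden land, 26 mm long, at the +x end of the bed: x = 93 mm, 30 mm above the panel's origin. The top of the lands is the level the strips must come down to. The real level is higher by packing of 0 to 20 mm, and the bed slopes along x by up to 0.05 rad either way; packing and slope are NOT measured and must be felt.
- land_b (a point): The same for the land at the -x end of the bed, x = -93 mm: nominal height again, without packing and slope.
- roller: Loose steel hand roller, 0.3 to 0.45 kg, 100 mm tall, standing in its rest. Origin: lowest point of its wheel, at its centre; z up through the handle, x the rolling direction (either way), y the wheel's axle. Wheel: radius 20 mm, 50 mm wide, turns freely. Thin fork arms at y = +-30 mm reach down to z = 12 mm.
- handle (a point): Middle of the roller's wooden handle, 75 mm above its origin: 26 mm in the roller's x, 40 mm in its y, from z = 50 to 100 mm, to be gripped from above. It stands on a flat steel shoulder plate, 76 mm in x, 64 mm in y, z = 44 to 50 mm.
- rest: Fixed rest of the roller, origin at the centre of its underside: two upright wooden walls 50 mm high at x = +-29 mm (8 mm thick, 50 mm gap), 80 mm along y. The roller's shoulder plate lies on the walls, its wheel hangs in the gap with the axle along the rest's y, either way round; the roller's origin is then 6 mm above the rest's.
- wheel (a joint): turning angle of the roller's wheel, rad; 0 at the start, one turn is 126 mm of rolling
- strip0 (a joint): how far brass strip 0 (centre at x = -70 mm on the panel) has gone down, m: 0 = standing 3 mm proud, 0.003 = flush. It moves under about 9 N and stays where it is left; the roller can bear on two strips at once, which takes twice that.
- strip1 (a joint): how far brass strip 1 (centre at x = -50 mm on the panel) has gone down, m: 0 = standing 3 mm proud, 0.003 = flush. It moves under about 9 N and stays where it is left.
- strip2 (a joint): how far brass strip 2 (centre at x = -30 mm on the panel) has gone down, m: 0 = standing 3 mm proud, 0.003 = flush. It moves under about 9 N and stays where it is left.
- strip3 (a joint): how far brass strip 3 (centre at x = -10 mm on the panel) has gone down, m: 0 = standing 3 mm proud, 0.003 = flush. It moves under about 9 N and stays where it is left.
- strip4 (a joint): how far brass strip 4 (centre at x = 10 mm on the panel) has gone down, m: 0 = standing 3 mm proud, 0.003 = flush. It moves under about 9 N and stays where it is left.
- strip5 (a joint): how far brass strip 5 (centre at x = 30 mm on the panel) has gone down, m: 0 = standing 3 mm proud, 0.003 = flush. It moves under about 9 N and stays where it is left.
- strip6 (a joint): how far brass strip 6 (centre at x = 50 mm on the panel) has gone down, m: 0 = standing 3 mm proud, 0.003 = flush. It moves under about 9 N and stays where it is left.
- strip7 (a joint): how far brass strip 7 (centre at x = 70 mm on the panel) has gone down, m: 0 = standing 3 mm proud, 0.003 = flush. It moves under about 9 N and stays where it is left.
- file: loose hand tool like a thin screwdriver, 160 mm long, lying between the two halves of the bench; a bystander, leave it alone.
- pliers: loose pliers with slim handles, about 125 mm long; a bystander, leave it alone.
- tweezers: loose steel tweezers, 130 mm long, lying flat; a bystander, leave it alone.
- dish: small open brass dish, 80 mm across, 22 mm high; a bystander, leave it alone.
- jar: closed jar, 52 mm across, 60 mm high; a bystander, leave it alone.
- hammer: loose hammer, 220 mm long; a bystander, leave it alone.
Not all that is in view belongs to the job. What is shaped like the roller but green, orange or purple is not meant.

How it is judged:
By the outcome, as a careful person would: the job done as asked, in the order asked, and still so for the second after the job is handed in, with the robot touching nothing.
It also fails if it takes over 72 s, if anything falls off the work surface, if the arm or the gripper's body presses on something with over 40 N, if the wrist force passes 120 N, or if a joint passes its speed limit or range.

## Working session

There is one attempt and no reset: what is moved stays moved. The work goes in short steps, each a Python script; the robot and the scene stay as the last script left them, time stands still between calls to the robot, and variables do not carry over. Pictures are saved under pics/ and viewed, on a budget of 10 in all, crops included, one or two more only if the job needs it, and the job is handed in when it is done.

```bash
ls; mkdir -p pics; cat > h.py <<'E'
from bench import *
import numpy as np, cv2
def snap(cam,name):
    d=get_image(cam); cv2.imwrite(f'pics/{name}.png',d['frame']); np.savez(f'pics/{name}.npz',**{k:np.asarray(v) for k,v in d.items()}); return d
def pt(d,u,v,r=1):
    K=np.array(d['camera_matrix']);V=np.array(d['view'])
    z=d['depth'][v-r:v+r+1,u-r:u+r+1]; z=np.median(z[z>0])
    c=np.array([(u-K[0,2])*z/K[0,0],-(v-K[1,2])*z/K[1,1],-z,1]); return (np.linalg.inv(V)@c)[:3]
def cloud(d):
    K=np.array(d['camera_matrix']);V=np.array(d['view']);z=d['depth']
    v,u=np.mgrid[0:480,0:640]
    c=np.stack([(u-K[0,2])*z/K[0,0],-(v-K[1,2])*z/K[1,1],-z,np.ones_like(z)],-1); return (c@np.linalg.inv(V).T)[...,:3]
E
python3 - <<'E'
from h import *
for c in('top','side'):
    d=snap(c,c); print(np.array(d['camera_matrix']).round(1).tolist(),np.array(d['view']).round(3).tolist())
print({k:np.round(v,3).tolist() for k,v in state().items()})
E
```

```text
pics
[[542.4, 0.0, 315.0], [0.0, 542.4, 236.5], [0.0, 0.0, 1.0]] [[-0.004, -1.0, -0.003, 0.03], [0.996, -0.005, 0.092, -0.542], [-0.092, -0.003, 0.996, -1.312], [0.0, 0.0, 0.0, 1.0]]
[[499.0, 0.0, 321.9], [0.0, 499.0, 236.6], [0.0, 0.0, 1.0]] [[-0.974, -0.228, -0.001, 0.515], [0.179, -0.767, 0.616, -0.122], [-0.141, 0.599, 0.788, -1.199], [0.0, 0.0, 0.0, 1.0]]
{'time': 0.1, 'joint_pos': [-1.363, 0.092, 1.232, -0.0, 1.82, -0.057], 'dq': [-0.001, -0.003, -0.0, 0.0, 0.001, 0.0], 'joint_torque': [0.002, -44.786, -40.757, 0.07, 0.028, -0.0], 'ee_pos': [0.157, -0.579, 0.23], 'ee_rot': [-0.001, 0.991, 0.132, -0.0], 'ft_force': [0.219, 0.981, -0.544], 'moment': [0.045, -0.007, 0.008], 'finger_gap': 0.088}
```

View pics/top.png

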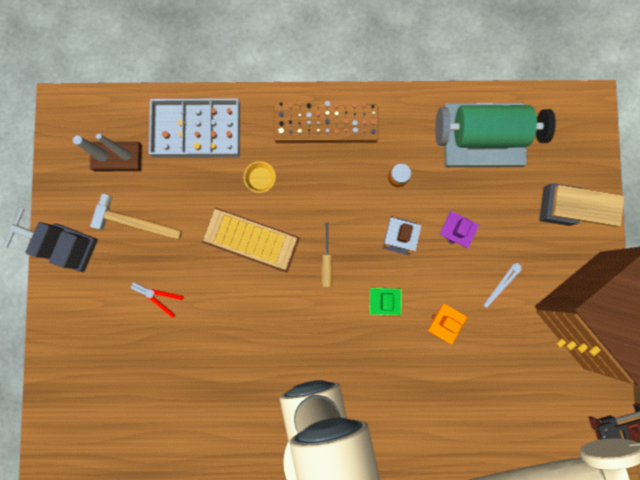

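View pics/side.png

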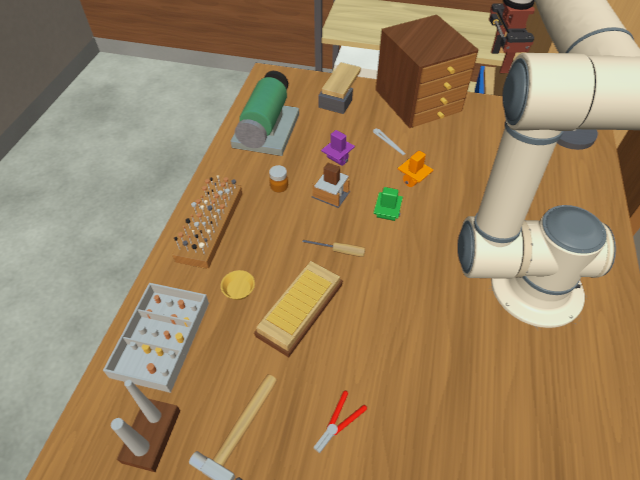

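Top view: the steel roller with its brown handle stands in its rest at about (404,233), and the panel is at about (251,240). The side view has the roller at (331,185) and the panel at (300,305). Next I'll segment both by height from the depth.

```bash
python3 - <<'E'
from h import *
D={c:dict(np.load(f'pics/{c}.npz')) for c in('top','side')}
for c,rs in {'top':{'roller':(375,205,435,260),'panel':(195,200,305,280)},'side':{'roller':(305,155,360,212),'panel':(245,255,350,360)}}.items():
    d=D[c];P=cloud(d)
    tab=P[300:330,200:300] if c=='top' else P[330:400,400:480]
    print(c,'table z',np.median(tab[...,2]).round(4))
    for n,(u0,v0,u1,v1) in rs.items():
        Q=P[v0:v1,u0:u1].reshape(-1,3)
        lv=[(.09,.13),(.05,.07)] if n=='roller' else [(.012,.08)]
        for a,b in lv:
            S=Q[(Q[:,2]>a)&(Q[:,2]<b)]
            if len(S)<8: print(n,a,len(S));continue
            (cx,cy),(w,h),ang=cv2.minAreaRect((S[:,:2]*1000).astype(np.float32))
            print(c,n,(a,b),len(S),'c',round(cx,1),round(cy,1),'wh',round(w,1),round(h,1),'ang',round(ang,1),'zmed',np.percentile(S[:,2],[5,50,95]).round(4))
f=D['top']['frame'];a=cv2.resize(f[195:285,190:310],None,fx=5,fy=5,interpolation=3)
b=cv2.resize(f[205:265,370:440],None,fx=7,fy=7,interpolation=3)[:450]
b=cv2.resize(f[207:263,372:437],(200*2//2*1,172)); 
o=np.zeros((450+150,600,3),np.uint8);o[:450]=a;o[450:600,:174]=cv2.resize(f[207:263,372:437],(174,150))
cv2.imwrite('pics/crop1.png',o)
E
```

```text
top table z -0.0013
top roller (0.09, 0.13) 203 c 544.3 -185.0 wh 26.9 40.2 ang 75.3 zmed [0.0976 0.1042 0.1082]
top roller (0.05, 0.07) 600 c 546.3 -185.6 wh 76.5 78.7 ang 74.9 zmed [0.0511 0.0551 0.0601]
top panel (0.012, 0.08) 3396 c 536.6 186.7 wh 225.3 94.1 ang 70.2 zmed [0.0176 0.0408 0.0463]
side table z 0.0008
side roller (0.09, 0.13) 169 c 546.3 -181.4 wh 28.2 41.3 ang 78.2 zmed [0.0922 0.1052 0.1096]
side roller (0.05, 0.07) 404 c 541.6 -214.9 wh 151.7 83.9 ang 79.8 zmed [0.0512 0.057  0.0649]
side panel (0.012, 0.08) 3936 c 592.1 170.5 wh 225.4 211.3 ang 70.3 zmed [0.019  0.0432 0.0477]
```

```bash
cat >> h.py <<'E'
from scipy.spatial.transform import Rotation as Ro
def ori(deg):
    c,s=np.cos(np.radians(deg)),np.sin(np.radians(deg))
    return Ro.from_matrix(np.array([[-s,c,0],[c,s,0],[0,0,-1]]).T).as_quat(scalar_first=True)
def fz(n=4):
    a=[]
    for _ in range(n): a.append(state()['ft_force']); hold(0.02)
    return np.mean(a,0)
E
sed -i 's/\[\[-s,c,0\],\[c,s,0\],\[0,0,-1\]\]/[[s,-c,0],[c,s,0],[0,0,-1]]/' h.py
python3 - <<'E'
from h import *
R=Ro.from_quat(ori(75.3),scalar_first=True).as_matrix();print(R.round(2).tolist(),np.linalg.det(R))
move_to([.544,-.184,.24],ori(75.3))
s=state();print(s['time'],s['joint_pos'])
d=snap('wrist','w1');P=cloud(d)
for a,b in[(.09,.13),(.045,.07)]:
    M=(P[...,2]>a)&(P[...,2]<b)&(abs(P[...,0]-.544)<.06)&(abs(P[...,1]+.184)<.06);S=P[M]
    if len(S)>10:
        (cx,cy),wh,ang=cv2.minAreaRect((S[:,:2]*1000).astype(np.float32));print(a,len(S),cx,cy,wh,ang,np.percentile(S[:,2],[5,50,95]))
E
```

```text
Traceback (most recent call last):
  File "h.py", line 16, in ori
    return Ro.from_matrix(np.array([[s,-c,0],[c,s,0],[0,0,-1]]).T).as_quat(scalar_first=True)
           ~~~~~~~~~~~~~~^^^^^^^^^^^^^^^^^^^^^^^^^^^^^^^^^^^^^^^^^
  File "scipy/spatial/transform/_rotation.pyx", line 1143, in scipy.spatial.transform._rotation.Rotation.from_matrix
ValueError: Non-positive determinant (left-handed or null coordinate frame) in rotation matrix 0: [[ 0.96726775  0.25375794  0.        ]
 [-0.25375794  0.96726775  0.        ]
 [ 0.          0.         -1.        ]].
```

My first sign was the right one (x = y × z), so I'm reverting that edit.

```bash
sed -i 's/\[\[s,-c,0\]/[[-s,c,0]/' h.py
python3 - <<'E'
from h import *
move_to([.544,-.184,.24],ori(75.3))
s=state();print(s['time'],s['joint_pos'])
d=snap('wrist','w1');P=cloud(d)
for a,b in[(.09,.13),(.045,.07)]:
    M=(P[...,2]>a)&(P[...,2]<b)&(abs(P[...,0]-.544)<.06)&(abs(P[...,1]+.184)<.06);S=P[M]
    if len(S)>10:
        (cx,cy),wh,ang=cv2.minAreaRect((S[:,:2]*1000).astype(np.float32));print(a,len(S),cx,cy,wh,ang,np.percentile(S[:,2],[5,50,95]))
E
```

```text
2.0917 [-3.86487921e-01  2.37309404e-02  1.28420939e+00 -2.61318810e-04
  1.83377166e+00 -1.69921952e+00]
0.09 1751 545.03759765625 -182.6061248779297 (25.674076080322266, 40.343387603759766) 75.09492492675781 [0.10132653 0.10509989 0.10642463]
0.045 4623 546.8506469726562 -182.918212890625 (76.5494384765625, 79.92250061035156) 74.68997192382812 [0.0497629  0.05535171 0.05675758]
```

View pics/w1.png

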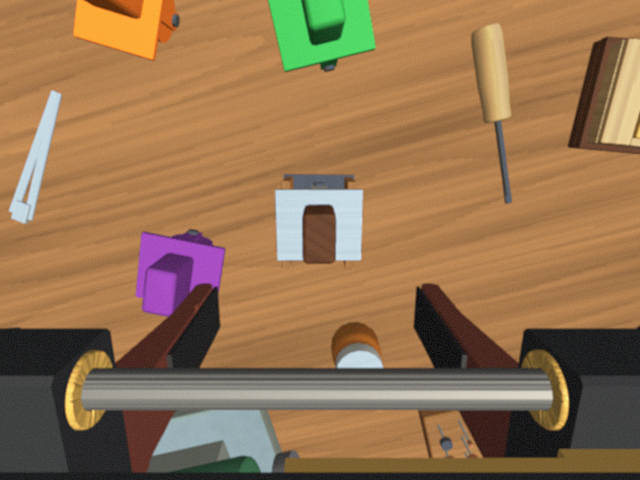

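The wrist view shows the roller's handle at (319,235), with 25.7 x 40.3 mm and a top at about 0.106 m, as it should be. The purple decoy is about 130 mm away, so the fingers clear it. Now I'll grasp.

```bash
python3 - <<'E'
from h import *
q=ori(75.0)
move_to([.545,-.1833,.16],q); move_l([.545,-.1833,.0655],0.12)
f0=fz(); print('before',f0,state()['ee_pos'])
close(); hold(.1); s=state(); f1=fz(); print('grip',f1,s['moment'],s['finger_gap'],s['ee_pos'])
for dz in(.004,.1): move_l([.545,-.1833,.0655+dz],.1); print(dz,fz(),state()['moment'],state()['finger_gap'])
d=snap('wrist','w2'); print(state()['time'])
E
```

```text
before [-0.3126809   0.28139095  0.27525792] [ 0.54573863 -0.18360154  0.06697649]
grip [-0.13214453 -0.00566202 -0.3525976 ] [-0.02061341 -0.12994189 -0.06499813] 0.026132922513181573 [ 0.54499671 -0.18327587  0.06547744]
0.004 [-0.38555477  0.17177043 -3.47373882] [ 0.04772966 -0.13911187  0.01097462] 0.025926260238606284
0.1 [ 0.26648031 -0.04938518 -3.18462826] [-0.00060785 -0.14897747  0.0047909 ] 0.026098401465356417
6.2417
```

View pics/w2.png

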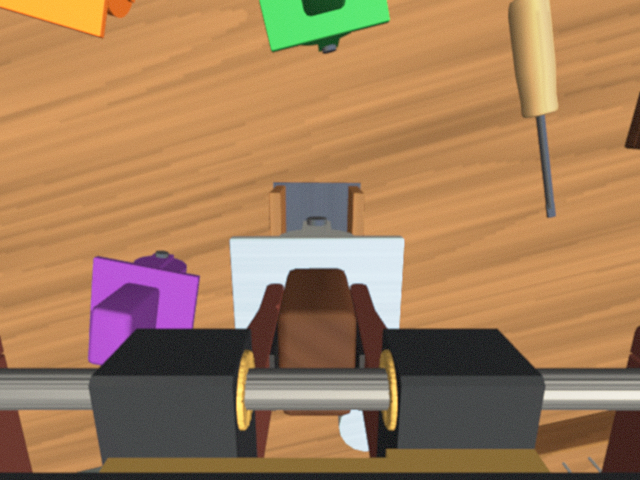

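The roller is held: gap 26 mm, weight about 3.2 N, and the plate hangs level in the view. I'll measure the panel from close by on the way there.

```bash
python3 - <<'E'
from h import *
move_to([.60,.16,.27],ori(70.2))
d=snap('wrist','w3');P=cloud(d)
M=(P[...,2]>.012)&(P[...,2]<.075)&(abs(P[...,0]-.537)<.1)&(abs(P[...,1]-.187)<.16)
M=cv2.morphologyEx(M.astype(np.uint8),cv2.MORPH_OPEN,np.ones((5,5)))>0
for a,b in((.012,.075),(.026,.075)):
    S=P[M&(P[...,2]>a)];print(a,len(S),cv2.minAreaRect((S[:,:2]*1000).astype(np.float32)))
e=np.array([np.cos(np.radians(70.2)),np.sin(np.radians(70.2))]);
t=(P[...,:2]-[.537,.188])@e; w=(P[...,:2]-[.537,.188])@[-e[1],e[0]]
for x in(-.093,-.07,-.05,-.03,-.01,.01,.03,.05,.07,.093):
    m=M&(abs(t-x)<.005)&(abs(w)<.03)
    print(x,m.sum(),np.median(P[m][:,2]).round(4) if m.sum() else None)
print(state()['time'],state()['joint_pos'])
E
```

```text
0.012 21955 ((536.364013671875, 188.82211303710938), (223.4833984375, 93.81865692138672), 70.09586334228516)
0.026 20378 ((536.3615112304688, 189.0015869140625), (213.49282836914062, 82.96842956542969), 70.2218017578125)
-0.093 683 0.0392
-0.07 698 0.0422
-0.05 699 0.0427
-0.03 699 0.0428
-0.01 660 0.0433
0.01 713 0.0436
0.03 703 0.0439
0.05 701 0.0442
0.07 704 0.0448
0.093 701 0.0422
7.65 [ 2.03844803e-01  1.61331834e-01  1.08583429e+00 -5.08216971e-04
  1.89546610e+00 -1.01983884e+00]
```

View pics/w3.png

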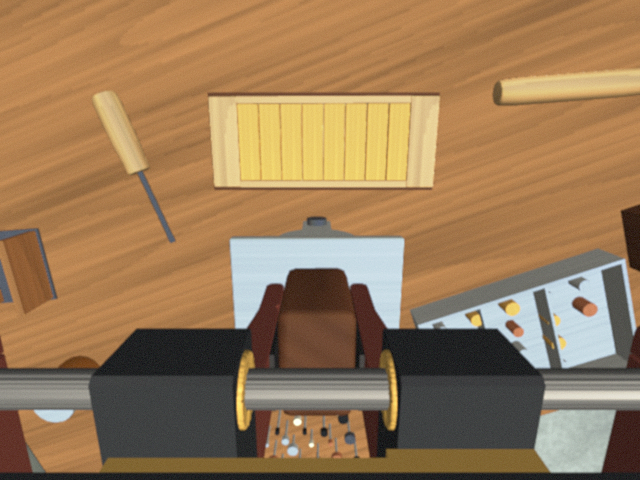

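The close view shows the panel at about (325,140), with a size of 223 x 94 mm, centre (536.4, 189) mm and angle 70.2°. The lands read about 0.039 and 0.042 m. Next I'll feel the +x land.

```bash
cat >> h.py <<'E'
C=np.array([.5364,.189]);E_=np.array([np.cos(np.radians(70.2)),np.sin(np.radians(70.2))]);Q=ori(70.2)
def at(x,z): return [*(C+x*E_),z]
E
python3 - <<'E'
from h import *
move_to(at(.093,.16),Q); move_l(at(.093,.108),.08); hold(.15)
f0=fz(8);np.save('f0.npy',f0);print('free',f0,state()['time'])
z=.108;t=state()['time'];n=0
while z>.094:
    z-=.0003 if n<1 else .0002; move_l(at(.093,z),.02); p=(fz(2)-f0)[2]
    if p>1.5: n+=1; print(round(z,4),p.round(2),round(state()['ee_pos'][2],5))
    if p>16: break
hold(.2);f=fz(5)-f0;s=state();print('end',z,f,s['ee_pos'],s['moment'],s['finger_gap'],s['time'])
E
```

```text
free [ 0.19755043  0.22471339 -3.82583197] 9.425
0.1017 2.28 0.102
0.1015 3.66 0.10184
0.1013 4.8 0.10172
0.1011 7.03 0.10156
0.1009 8.72 0.10137
0.1007 9.53 0.10131
0.1005 9.95 0.10125
0.1003 10.39 0.10123
0.1001 10.64 0.10115
0.0999 10.68 0.10109
0.0997 11.87 0.10105
0.0995 12.8 0.10101
0.0993 12.8 0.10096
0.0991 13.62 0.10091
0.0989 12.96 0.10089
0.0987 13.92 0.10083
0.0985 14.42 0.10079
0.0983 15.24 0.10077
0.0981 15.5 0.10072
0.0979 16.47 0.10064
end 0.0979 [-3.52632812  0.23745474 15.98217504] [0.56841111 0.2772488  0.10066049] [0.09632981 0.58950017 0.00507971] 0.025766195254656923 21.0417
```

At about 16 N on the land the arm itself yields about 3 mm per 9 N, so force feedback will be gentle. Stepping is slow (about 0.4 s per move), so I'll roll in 5 mm steps.

```bash
cat > roll.py <<'E'
from h import *
import sys
def roll(x0,x1,z,n,slope=.016,T=17.):
    f0=np.load('f0.npy');xs=np.linspace(x0,x1,n+1);out=[]
    for a,b in zip(xs,xs[1:]):
        p=(fz(1)-f0)[2]; z-=float(np.clip((T-p)*.00025,-.0012,.0008)); z+=slope*(b-a)
        move_l(at(b,z),.03)
        s=state();f=np.array(s['ft_force'])-f0
        out.append((round(b*1000),round(z*1000,2),round(s['ee_pos'][2]*1000,2),round(f[2],1),round(float(f[:2]@E_),1)))
        if f[2]>24: z+=.002; move_l(at(b,z),.05); print('HIGH',f); break
    for o in out: print(*o)
    print('t',state()['time']); np.save('zc.npy',[b,z]); return z
E
python3 - <<'E'
from roll import *
roll(.093,.033,.0979,12)
E
```

```text
88 97.72 100.59 15.8 -0.7
83 97.35 100.69 15.7 3.4
78 96.93 100.4 18.0 0.6
73 97.11 100.31 18.5 0.1
68 97.41 100.32 17.0 -1.1
63 97.33 100.44 16.0 1.6
58 97.0 100.18 17.3 0.6
53 96.99 100.16 17.7 -1.2
48 97.09 100.11 17.2 -0.2
43 97.05 100.18 16.1 2.2
38 96.74 99.93 17.1 0.1
33 96.69 99.88 17.5 -1.3
t 25.0417
```

```bash
python3 - <<'E'
from roll import *
x,z=np.load('zc.npy'); z=roll(x,-.093,z,25,T=17.5)
E
```

```text
28 96.61 99.78 17.6 -0.9
23 96.54 99.84 17.1 2.8
18 96.35 99.64 18.1 0.0
13 96.41 99.56 17.6 -1.4
8 96.35 99.52 18.4 -1.3
3 96.49 99.57 16.5 2.2
-2 96.17 99.34 18.5 -0.4
-7 96.33 99.27 17.1 -1.6
-12 96.15 99.18 18.3 -1.8
-17 96.26 99.23 17.4 2.0
-22 96.16 99.02 16.8 -0.6
-27 95.91 98.88 17.9 -1.0
-33 95.92 98.84 16.1 -0.2
-38 95.49 98.77 18.2 2.0
-43 95.58 98.57 17.7 -1.0
-48 95.55 98.45 17.7 -0.4
-53 95.52 98.42 17.6 -0.3
-58 95.47 98.36 16.6 2.3
-63 95.17 98.11 18.1 -0.7
-68 95.24 98.05 17.1 -1.0
-73 95.06 97.91 17.0 -1.2
-78 94.86 97.76 17.5 -0.5
-83 94.78 97.66 17.2 -0.5
-88 94.63 97.56 17.8 -0.9
-93 94.62 97.45 17.4 -1.3
t 33.375
```

The first pass followed the land line smoothly. I'll make a second pass back, then lift and check the flushness from the camera.

```bash
python3 - <<'E'
from roll import *
x,z=np.load('zc.npy'); z=roll(x,.093,z,25,slope=.0165,T=18.)
move_l(at(.093,.16),.12); move_to([.60,.16,.27],Q)
d=snap('wrist','w4');P=cloud(d)
t=(P[...,:2]-C)@E_; w=(P[...,:2]-C)@[-E_[1],E_[0]]
X=[-.093,-.07,-.05,-.03,-.01,.01,.03,.05,.07,.093]
Z=[P[(abs(t-x)<.007)&(abs(w)<.03)&(P[...,2]>.02)&(P[...,2]<.08)][:,2].mean()*1000 for x in X]
l=np.interp(X,[X[0],X[-1]],[Z[0],Z[-1]]);print('above line mm',(Z-l).round(2))
print(fz(),state()['moment'],state()['finger_gap'],state()['time'])
E
```

```text
-86 94.61 97.6 17.7 -0.1
-78 94.65 97.72 18.4 -0.4
-71 94.88 97.96 18.4 -0.6
-63 95.09 98.09 17.8 -0.5
-56 95.16 98.26 18.0 0.3
-48 95.27 98.43 18.4 -0.3
-41 95.5 98.6 17.7 -0.9
-33 95.54 98.77 18.0 -0.0
-26 95.66 98.91 18.3 -0.6
-19 95.85 99.06 18.2 -0.3
-11 96.02 99.22 17.0 -0.7
-4 95.88 99.26 18.3 -0.0
4 96.09 99.46 17.9 -0.9
11 96.18 99.55 17.8 0.2
19 96.26 99.64 17.9 -0.1
26 96.35 99.77 18.9 0.5
33 96.7 99.89 17.7 0.2
41 96.75 100.01 18.6 -0.1
48 97.02 100.16 17.2 -0.9
56 96.95 100.17 17.9 -0.5
63 97.04 100.27 17.1 0.5
71 96.94 100.32 17.7 0.8
78 96.98 100.35 18.6 -0.8
86 97.24 100.53 17.1 -0.6
93 97.15 100.54 17.3 1.5
t 43.7917
above line mm [ 0.   -0.02  0.01  0.02 -0.01 -0.02 -0.06 -0.06 -0.02  0.  ]
[-0.15361402  0.25460291 -4.22912353] [ 0.03814289 -0.11503399 -0.03236775] 0.02581498730981824 45.275
```

View pics/w4.png

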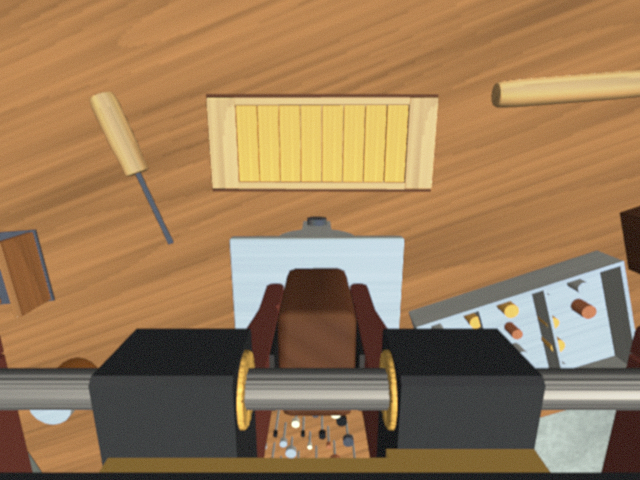

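All eight strips are within 0.06 mm of the land line, and the roller sits in the grip as before (same pixels as the earlier view). I'll put it back now.

```bash
python3 - <<'E'
from h import *
q=ori(75.0);X=[.545,-.1833]
move_to([*X,.1655],q); move_l([*X,.12],.12)
hold(.15);f0=fz(5);z=.12;print(f0)
for z in(.105,.09,.078,.070,.068,.067,.0662,.0656,.0650,.0644,.0638):
    move_l([*X,z],.08); f=fz(2)-f0; print(z,f.round(1),round(state()['ee_pos'][2],4))
    if f[2]>2.6 or np.hypot(*f[:2])>8: break
hold(.2);f=fz(4)-f0;print(f,state()['time'])
snap('wrist','w5');snap('side','s5')
a=cv2.imread('pics/s5.png')[120:240,270:430];b=cv2.imread('pics/w5.png')
cv2.imwrite('pics/c5.png',np.hstack([cv2.resize(a,(480,360)),cv2.resize(b,(320,240))[[*range(240)]+[0]*120]]))
E
```

```text
[ 0.28409742 -0.22532657 -3.34888441]
0.105 [-0.3  0.4  0.5] 0.1041
0.09 [ 0.2 -0.3 -0.1] 0.0893
0.078 [-0.4  0.  -0.8] 0.0773
0.07 [-0.   0.3 -0.2] 0.0695
0.068 [0.  1.1 0.1] 0.0681
0.067 [-1.   0.6 -0.3] 0.067
0.0662 [-0.   0.6  0.1] 0.0661
0.0656 [0.  0.2 0.3] 0.0656
0.065 [-1.6  0.6  3. ] 0.0655
[-1.41868249  0.56728421  4.80286627] 50.425
```

View pics/c5.png

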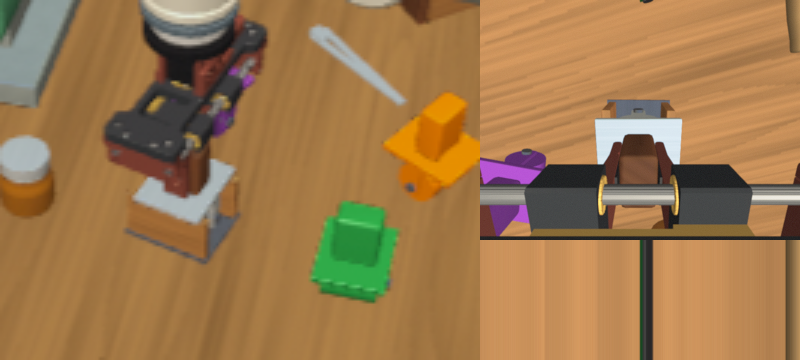

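The plate lies on the rest walls (crop about (185,190)), with contact at the original height of 0.0655. I'll release, retreat and check.

```bash
python3 - <<'E'
from h import *
X=[.545,-.1833]
move_l([*X,.0656],.05); gripper_open(); move_l([*X,.17],.12); move_l([*X,.24],.2)
d=snap('wrist','w6');P=cloud(d)
for a,b in[(.09,.13),(.045,.07)]:
    S=P[(P[...,2]>a)&(P[...,2]<b)&(abs(P[...,0]-.544)<.06)&(abs(P[...,1]+.184)<.06)]
    print(cv2.minAreaRect((S[:,:2]*1000).astype(np.float32)),np.percentile(S[:,2],[5,50,95]))
print(state()['time'],state()['finger_gap']); snap('side','s6')
E
```

```text
((544.8654174804688, -182.43313598632812), (25.67983627319336, 39.50312042236328), 74.98592376708984) [0.10088248 0.10511387 0.10645036]
((546.4749145507812, -182.84921264648438), (76.2623062133789, 80.02389526367188), 74.83674621582031) [0.0498035  0.05537465 0.0567504 ]
53.3917 0.0879615844776924
```

View pics/s6.png

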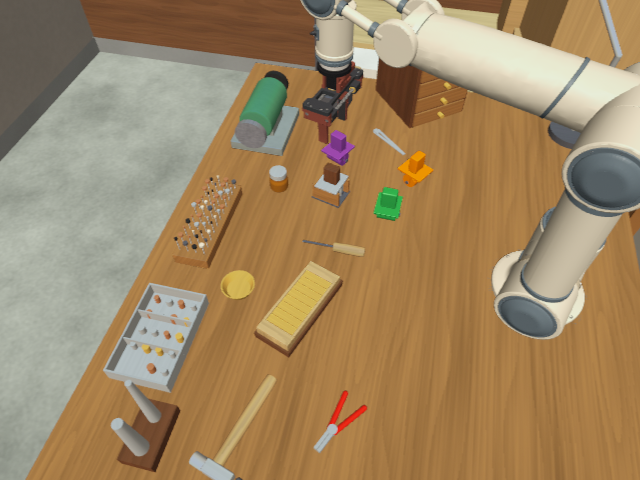

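The roller is back in its rest at (331,185) within about 0.3 mm of where it started, and everything else looks unmoved.

```bash
python3 -c "
from bench import *
job_done()"
```

```text
the job is handed in; nothing more can be done
```

I rolled all eight strips flush with the lands, put the roller back in its rest and let it go, then handed the job in. The robot clock read about 53 s at the last check, against the 72 s limit.

- **Rolling:** I felt the +x land at about 16 N, then rolled one pass to the -x land and one back. The force read 15.7–18.9 N at each step. I only read it between steps, so brief peaks while moving were not measured.
- **Strips:** the wrist camera showed all eight within 0.06 mm of the line between the two lands.
- **Roller:** it sits upright in its rest, within about 0.3 mm of its starting position and at the same height, and the gripper is open and clear of it.
- **Bystanders:** everything else looked unmoved in the last side picture, though I did not measure this.

No check failed or disagreed. I viewed 8 of the 10 pictures.

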